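Close up three beech blocks in a gluing jig

TASK

The three beech blocks are to be glued into one panel: take the jar of tacks off the jig's board and stand it upright on the counter, then bring all three blocks together in the jig's corner as a tight row, lying flat. The block that starts nearest the end stop goes flush against the stop, the other two follow in either order, long side against long side with no gaps, and each block has one end flush against the long fence. Do not disturb the brown glue bottle, the small carton and the gold tin that stand round the vice.

Things in the scene. Friction and masses are not known exactly. Their poses are not given: they have to be found in the camera images.
- jig: fixed gluing jig: plywood bed 8 mm thick, x -70..70, y -140..125 mm of its frame; origin at counter height, x away from the robot (turned up to 0.25 rad). Dark fence 14 mm wide along the +x edge (inner face x = 56 mm), dark end stop 14 mm wide along the +y edge (inner face y = 111 mm), both 22 mm above the bed. The -x and -y edges are open. Pencil lines mark the blocks' places
- jig_corner (a point): inner corner of the jig where the inner faces of fence and stop meet, at the bed's top; axes as the jig's. The finished row has the block centres (undersides) at about (-55, -30, 0), (-55, -90, 0) and (-55, -150, 0) mm from here, each block's length along the jig's x
- block_1: beech block, a plain solid box 60 x 110 x 35 mm, about 0.2 kg; origin at the centre of its underside, x along its 60 mm width, y along its 110 mm length, z up. Lies on the bed nearest the stop, a few mm off stop and fence
- block_2: beech block, a plain solid box 60 x 110 x 35 mm, about 0.2 kg; origin at the centre of its underside, x along its 60 mm width, y along its 110 mm length, z up. Lies askew on the bed near its open -y end, beyond the jar
- block_3: beech block, a plain solid box 60 x 110 x 35 mm, about 0.2 kg; origin at the centre of its underside, x along its 60 mm width, y along its 110 mm length, z up. Lies on the bare counter in one of three places to the right of the jig (left of, behind or right of the vice), its length within 0.35 rad of the world's x
- tack_jar: closed glass jar of tacks, 60 mm diameter, 64 mm tall, 0.2 kg; origin at the centre of its underside, z up. Starts on the bed between block_1 and block_2
- carton: bystander: small lidded carton 64 (x) x 87 (y) x 42 mm, origin at the centre of its underside; stands in one of the three places that block_3 may have
- glue_bottle: bystander: brown glue bottle, 50 mm diameter, 130 mm tall, origin at the centre of its underside; stands in one of the three places that block_3 may have
- wax_tin: bystander: round gold tin of wax, 62 mm diameter, 25 mm tall, origin at the centre of its underside; behind the vice
- vice: blue bench vice fixed to the counter: within x -75..75, y -64..64 mm of its origin (centre of its foot), 120 mm tall. Behind the jig stands a fixed wooden tool chest 235 mm tall, its front at world x = 0.70, from y = -0.17 to y = 0.19, the middle drawer on its right half (y -0.16 to 0) left open to x = 0.67 with its knob reaching x = 0.65, 85 to 150 mm up
Not all that is in view belongs to the job. Leave any pink look-alike of the tack_jar alone.

How it is judged:
By the outcome, as a careful person would: the job done as asked, in the order asked, and still so for the second after the job is handed in, with the robot touching nothing.
It also fails if it takes over 72 s, if anything falls off the work surface, if the arm or the gripper's body presses on something with over 40 N, if the wrist force passes 120 N, or if a joint passes its speed limit or range.

ROBOT

A 6-joint arm with a two-finger parallel gripper is mounted at the origin on a cart in front of the work surface, level with it; the furniture and walls round the work are solid. World frame = base frame: x ahead of the robot, y to its left, z up, the work surface at z = 0. Lengths are in m, angles in rad, forces in N, time in s.
With the tool pointing down it reaches from about 0.35 to 0.775 m from the base axis. Payload 7.3 kg.
Tool frame: the origin (TCP) lies midway between the tips of the shut fingers; the grasp point (between the pads) lies 19 mm behind it; z points along the fingers, y is the line along which they close (so a half turn about z gives the same grasp; the last joint's range is limited). The gripper opens to 92 mm and grips with 3 to 60 N. Pads are 19 mm wide; open, the fingers measure 130 mm over their backs; the gripper's body (75 mm by 190 mm) begins 47 mm behind the grasp point.
Start: joints at [-1.356, 0.342, 1.524, -0, 1.275, -0.146], TCP at [0.185, -0.491, 0.227] pointing down, gripper open.
Joint ranges: [-2.53, 2.53], [-0.77, 2.02], [0.04, 2.7], [-1, 4.14], [0.28, 2.66], [-3.11, 3.11]. Speed limits (rad/s): [2.57, 2.57, 3.14, 3.14, 3.14, 3.14].

INTERFACE

Orientations are given as a unit quaternion [w, x, y, z].
In Python, from plant import readout, viewer, ticket, nets gives the robot as it stands.
- The arm moves only by the shell command python3 -m pendant 'ROWS' [FORCE]. ROWS is JSON, a list of rows, each a list of 7 numbers: the shift along the tool's x, y, z in m, then the turn, a rotation vector about the tool's x, y, z in rad, then the closure, from 0 (fully open) to 1 (shut). A call has 1 to 10 rows; each row is the pose to reach, as a shift and turn from the pose commanded when the call began, along the tool's axes at that moment; what a row does not reach only later rows make up. A row lasts 1/12 s, in which the tool goes at most 41.7 mm and 7.16 degrees, less where a joint would pass 70% of its speed; a pose out of reach is approached as far as the arm can. A call with a gripper value outside its range is refused whole. The fingers move at their own pace and stop on an object; FORCE is the grip in N (left out, the last holds). Time passes only in rows, so rows that repeat a pose let the fingers close. It gives the time, the measured TCP pose, the force, the opening and the grip force at its end, in the units of the state.
- readout.get_state(): the state, without advancing time (a new reading comes with each control period).
- viewer.read_camera(name): name is "side" or "top" or "wrist"; returns a dict with "image" (384x512x3 uint8, blue, green, red), "fx", "fy", "cx", "cy" (pixels), "extrinsics" (4x4, takes a point from world to camera coordinates). Camera axes: x right, y down, z forward; pixel columns grow to the right and rows downward; lengths in m; the calibration is good to about 2 mm. The wrist camera is an equidistant fisheye: a pixel r from the principal point sees the ray r / f radians off the axis. A picture is of the moment at which its call begins. There is no depth.
- ticket.close_job(): hands the job in; it is judged then, once.
Trained networks look in a picture, given as the dict that the camera call returned (one of the last four; its "shot" number tells which), for a name from the list of things; names that differ only in an ending like _2 or _b are one class to them, and where a whole thing is asked for, a point or a joint stands for the part that bears it (a point fixed in the world has none). Each returns a list of dicts, best first, with "confidence" (0 to 1); they miss things now and then, are a little off and sometimes report something else, mostly with a low value. They report only what shows in the picture. A call takes as long as a camera call. They do not tell look-alikes from the thing itself.
- nets.find_in(target, picture): "location" ([x, y, z] in m, in world coordinates, good to about 4 mm: the middle of the surface that is visible of it).
- nets.masks_of(target, picture): "pixels" (384x512 bool, what is visible of it).
The state is a dict: "clock": time; "q": joint angles; "dq": joint speeds; "joint_efforts": joint torques, N m; "tcp_pos": TCP position; "orientation": TCP orientation; "ft_force": force on the tool from outside, world axes, zero at the start; "moment": the same for the moment, N m; "opening": finger opening in m; "finger_force": force on a finger pad.
Only numpy, scipy, OpenCV 4.12 (cv2) and the standard library are available. Lean on these libraries where they do the work, as an engineer would, in place of code of your own. Each camera call takes 0.05 s, during which the arm holds its last target. There are 200 camera calls.

## Working session

There is one attempt and no reset: what is moved stays moved. The work goes in short steps, Python scripts to look and compute and a shell command to move; the robot and the scene stay as the last step left them, time stands still between calls to the robot, and variables do not carry over. Pictures are saved under pics/ and viewed, at most 10 in all, crops included, and the job is handed in when it is done.

```bash
ls; mkdir -p pics; cat > h.py <<'E'
import numpy as np,cv2
from plant import readout,viewer,ticket,nets
from scipy.spatial.transform import Rotation as R
def px(pic,P):
    T=pic["extrinsics"];c=T[:3,:3]@np.array(P)+T[:3,3];return np.array([pic["fx"]*c[0]/c[2]+pic["cx"],pic["fy"]*c[1]/c[2]+pic["cy"]])
def ray(pic,u,v,z):
    T=np.array(pic["extrinsics"]);d=T[:3,:3].T@np.array([(u-pic["cx"])/pic["fx"],(v-pic["cy"])/pic["fy"],1]);o=-T[:3,:3].T@T[:3,3]
    return o+d*(z-o[2])/d[2]
def st():
    s=readout.get_state();print(s["clock"],np.round(s["tcp_pos"],4),np.round(s["orientation"],4),np.round(s["q"],3),s["opening"],np.round(s["ft_force"],1))
    return s
E
python3 - <<'E'
from h import *
s=st();print(R.from_quat(np.roll(s["orientation"],-1)).as_matrix().round(3))
ims=[]
for n in("top","side"):
    p=viewer.read_camera(n);p["extrinsics"]=np.array(p["extrinsics"]);ims.append(p["image"])
    cv2.imwrite(f"pics/{n}0.png",p["image"]);print(n,p["fx"],p["cx"],p["cy"],p["extrinsics"].round(3).tolist())
    for t in("block_1","tack_jar","jig","carton","glue_bottle","wax_tin","vice"):
        for r in nets.find_in(t,p)[:4]: print(t,np.round(r["location"],3),round(r["confidence"],2))
    if n=="top":
        for r in nets.masks_of("block_1",p)[:4]:
            m=r["pixels"].astype(np.uint8);c=max(cv2.findContours(m,0,2)[0],key=cv2.contourArea)
            b=cv2.boxPoints(cv2.minAreaRect(c));print(round(r["confidence"],2),m.sum(),[ray(p,*q,.04)[:2].round(3).tolist() for q in b],b.round().tolist())
cv2.imwrite("pics/both.png",cv2.resize(np.vstack(ims),None,fx=.78,fy=.78))
E
```

```text
pics
0.0 [ 0.1853 -0.4908  0.226 ] [-8.000e-04  9.838e-01  1.794e-01 -0.000e+00] [-1.356  0.343  1.525 -0.     1.275 -0.146] 0.0917933021871931 [0.2 0.7 0.5]
[[ 0.936  0.353 -0.   ]
 [ 0.353 -0.936  0.002]
 [ 0.    -0.002 -1.   ]]
top 351.5641526419474 251.0937200469752 194.24255379291537 [[0.023, -0.999, 0.044, -0.149], [-0.984, -0.031, -0.177, 0.56], [0.179, -0.039, -0.983, 0.814], [0.0, 0.0, 0.0, 1.0]]
block_1 [ 0.534 -0.028  0.049] 0.82
block_1 [ 0.636 -0.246  0.039] 0.77
block_1 [0.518 0.137 0.042] 0.73
tack_jar [ 0.586 -0.146  0.065] 0.73
tack_jar [0.545 0.05  0.07 ] 0.7
jig [0.532 0.06  0.009] 0.65
carton [ 0.497 -0.475  0.042] 0.89
glue_bottle [ 0.466 -0.186  0.099] 0.82
wax_tin [ 0.699 -0.399  0.023] 0.76
0.75 1078 [[0.584, 0.014], [0.6, -0.045], [0.49, -0.074], [0.475, -0.016]] [[192.0, 186.0], [216.0, 180.0], [226.0, 224.0], [202.0, 229.0]]
0.6 1264 [[0.568, 0.178], [0.574, 0.109], [0.46, 0.096], [0.455, 0.163]] [[125.0, 190.0], [153.0, 188.0], [155.0, 234.0], [127.0, 236.0]]
0.57 1051 [[0.692, -0.208], [0.703, -0.272], [0.587, -0.288], [0.576, -0.225]] [[281.0, 147.0], [305.0, 144.0], [312.0, 188.0], [287.0, 192.0]]
side 395.4084383425398 252.57223703132308 190.9728011695877 [[-0.909, -0.416, 0.005, 0.48], [-0.219, 0.468, -0.856, 0.219], [0.354, -0.78, -0.516, 0.82], [0.0, 0.0, 0.0, 1.0]]
block_1 [ 0.645 -0.234  0.034] 0.83
block_1 [0.508 0.152 0.044] 0.68
block_1 [ 0.527 -0.015  0.043] 0.6
tack_jar [0.54  0.076 0.056] 0.93
tack_jar [ 0.584 -0.126  0.049] 0.6
jig [0.519 0.141 0.015] 0.64
jig [ 0.691 -0.388  0.022] 0.45
carton [ 0.522 -0.014  0.041] 0.29
glue_bottle [ 0.468 -0.174  0.067] 0.85
wax_tin [ 0.692 -0.383  0.022] 0.65
```

View pics/top0.png

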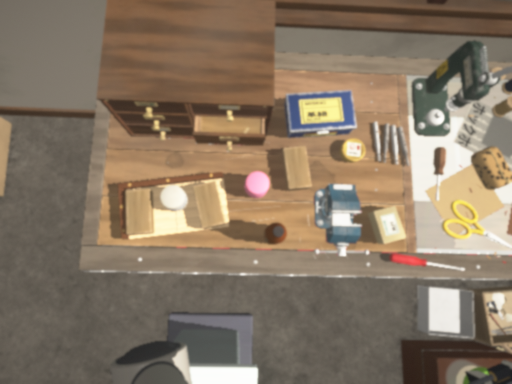

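View pics/side0.png

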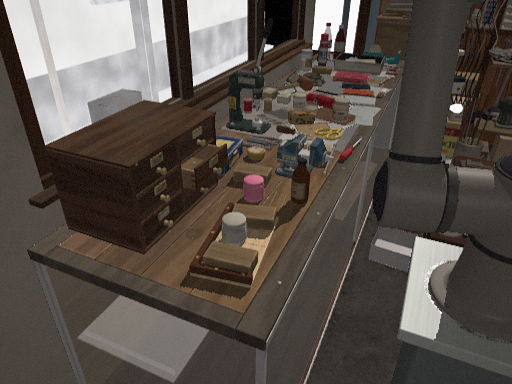

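The top view shows block_1 at about (140,212), the white jar at (174,197) and block_2 at (210,203). The pink look-alike is at (257,183), block_3 at (297,167) left of and behind the vice, the bottle at (276,232) and the carton at (388,225). The side view agrees. I'm moving above the jig now.

```bash
python3 -m pendant '[[0.45,-0.386,-0.08,0,0,-1.31,0],[0.45,-0.386,-0.08,0,0,-1.31,0],[0.45,-0.386,-0.08,0,0,-1.31,0],[0.45,-0.386,-0.08,0,0,-1.31,0],[0.45,-0.386,-0.08,0,0,-1.31,0],[0.45,-0.386,-0.08,0,0,-1.31,0],[0.45,-0.386,-0.08,0,0,-1.31,0],[0.45,-0.386,-0.08,0,0,-1.31,0],[0.45,-0.386,-0.08,0,0,-1.31,0],[0.45,-0.386,-0.08,0,0,-1.31,0]]'
python3 -c "
from h import *
s=st();print(R.from_quat(np.roll(s['orientation'],-1)).as_matrix().round(3))"
```

```text
clock: 1.68
tcp_pos: [0.3842, -0.1271, 0.2831]
orientation: [0.001, 0.691, 0.723, 0.0]
ft_force: [0.9, -0.7, -0.2]
opening: 0.0916
finger_force: 0.0
1.6833 [ 0.3842 -0.1271  0.2831] [5.000e-04 6.907e-01 7.231e-01 1.000e-04] [-0.509  0.072  1.715 -0.     1.354 -0.555] 0.09162159765453766 [ 0.9 -0.7 -0.2]
[[-0.046  0.999  0.001]
 [ 0.999  0.046 -0.001]
 [-0.001  0.001 -1.   ]]
```

```bash
python3 -m pendant '[[0.163,0.09,-0.02,0,0,-0.08,0],[0.163,0.09,-0.02,0,0,-0.08,0],[0.163,0.09,-0.02,0,0,-0.08,0],[0.163,0.09,-0.02,0,0,-0.08,0],[0.163,0.09,-0.02,0,0,-0.08,0],[0.163,0.09,-0.02,0,0,-0.08,0],[0.163,0.09,-0.02,0,0,-0.08,0]]'
cat >> h.py <<'E'
def fpx(p,P):
    T=np.array(p["extrinsics"]);c=T[:3,:3]@np.array(P)+T[:3,3];r=np.hypot(c[0],c[1]);k=p["fx"]*np.arctan2(r,c[2])/max(r,1e-9)
    return np.array([c[0]*k+p["cx"],c[1]*k+p["cy"]])
def fray(p,u,v,z):
    T=np.array(p["extrinsics"]);d=np.array([(u-p["cx"])/p["fx"],(v-p["cy"])/p["fy"]]);th=np.linalg.norm(d)
    d=T[:3,:3].T@np.r_[d/max(th,1e-9)*np.sin(th),np.cos(th)];o=-T[:3,:3].T@T[:3,3]
    return o+d*(z-o[2])/d[2]
def rectify(p,x0,x1,y0,y1,z,s=1500):
    # top-down map of plane z: rows = x decreasing, cols = y decreasing
    X=np.arange(x1,x0,-1/s);Y=np.arange(y1,y0,-1/s);T=np.array(p["extrinsics"])
    g=np.stack(np.meshgrid(X,Y,indexing="ij")+[np.full((len(X),len(Y)),z)] if 0 else [*np.meshgrid(X,Y,indexing="ij"),np.full((len(X),len(Y)),z)],-1)
    c=g@T[:3,:3].T+T[:3,3];r=np.hypot(c[...,0],c[...,1]);k=p["fx"]*np.arctan2(r,c[...,2])/np.maximum(r,1e-9)
    return cv2.remap(p["image"],(c[...,0]*k+p["cx"]).astype(np.float32),(c[...,1]*k+p["cy"]).astype(np.float32),1)
def boxes(p,t,z):
    for r in nets.masks_of(t,p)[:4]:
        c=max(cv2.findContours(r["pixels"].astype(np.uint8),0,cv2.CHAIN_APPROX_NONE)[0],key=cv2.contourArea)[:,0]
        w=np.array([fray(p,u,v,z)[:2] for u,v in c],np.float32)*1000
        (cx,cy),wh,a=cv2.minAreaRect(w);print(t,round(r["confidence"],2),"c",round(cx,1),round(cy,1),"wh",np.round(wh,1),"ang",round(a,1))
E
python3 - <<'E'
from h import *
st();p=viewer.read_camera("wrist");np.save("w1.npy",p,allow_pickle=True)
print(p["fx"],p["cx"],p["cy"],np.array(p["extrinsics"]).round(3).tolist())
boxes(p,"block_1",.043);boxes(p,"tack_jar",.072)
for t in("tack_jar","jig"):
    for r in nets.find_in(t,p)[:3]: print(t,np.round(r["location"],3),round(r["confidence"],2))
cv2.imwrite("pics/w1.png",p["image"]);cv2.imwrite("pics/r1.png",rectify(p,.4,.65,-.2,.25,.043))
E
```

```text
clock: 2.27
tcp_pos: [0.4672, 0.0383, 0.3022]
orientation: [-0.0, 0.662, 0.749, -0.0]
ft_force: [0.0, -0.4, -0.6]
opening: 0.0918
finger_force: 0.0
2.2667 [0.4672 0.0383 0.3022] [-0.000e+00  6.624e-01  7.492e-01 -3.000e-04] [-0.082  0.186  1.528 -0.     1.428 -0.204] 0.0917764622120507 [ 0.  -0.4 -0.6]
297.3186396354542 258.4284145265601 191.48684025054268 [[0.992, 0.123, -0.001, -0.469], [0.119, -0.959, 0.257, -0.071], [0.031, -0.255, -0.967, 0.457], [0.0, 0.0, 0.0, 1.0]]
block_1 0.88 c 516.2 141.3 wh [109.1  60.1] ang 5.7
block_1 0.84 c 537.3 -25.0 wh [111.1  68.5] ang 15.4
tack_jar 0.96 c 546.2 59.7 wh [55.8 64.4] ang 41.9
tack_jar 0.67 c 583.6 -131.5 wh [65.2 43.2] ang 4.7
tack_jar [0.544 0.061 0.075] 0.67
tack_jar [ 0.584 -0.135  0.066] 0.66
jig [0.532 0.077 0.011] 0.79
```

View pics/r1.png

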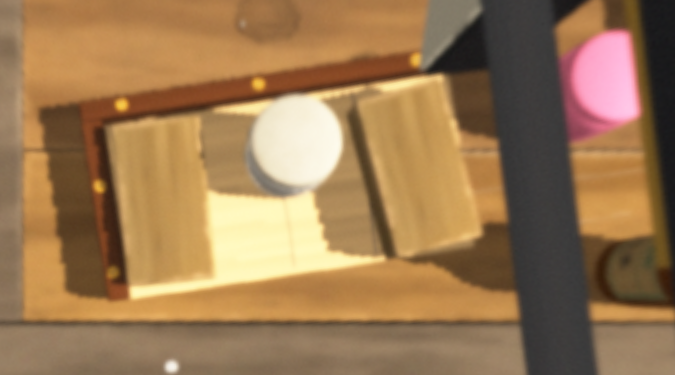

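Rectified view (1.5 px/mm): the fence runs from (85,103) to (420,52), which gives a jig yaw of about 0.14. The jar is at (297,140), roughly world (0.545, 0.060), clear of both blocks. Next I grasp the jar with the fingers along the jig's x.

```bash
python3 -m pendant '[[0.006,0.04,0.02,0,0,0,0],[0.012,0.08,0.05,0,0,0,0],[0.012,0.08,0.09,0,0,0,0],[0.012,0.08,0.13,0,0,0,0],[0.012,0.08,0.17,0,0,0,0],[0.012,0.08,0.21,0,0,0,0],[0.012,0.08,0.245,0,0,0,0],[0.012,0.08,0.262,0,0,0,0],[0.012,0.08,0.262,0,0,0,0.5],[0.012,0.08,0.262,0,0,0,0.6]]' 20
python3 -m pendant '[[0,0,0,0,0,0,0.6],[0,0,0,0,0,0,0.6],[0,0,0,0,0,0,0.6]]'
python3 - <<'E'
from h import *
st();p=np.load("w1.npy",allow_pickle=True).item()
r=rectify(p,.4,.65,0,.25,.030);h=cv2.cvtColor(r,cv2.COLOR_BGR2HSV)
print(h[85:100,110:200:30].reshape(-1,3)[::8].tolist(), h[110,150], h[200,100])
m=((h[...,2]<120)&(h[...,1]>120)&((h[...,0]<11)|(h[...,0]>170))).astype(np.uint8)
m=cv2.morphologyEx(m,cv2.MORPH_OPEN,np.ones((3,3)))
ys=[];xs=[]
for u in range(150,330,6):
    v=np.where(m[:130,u])[0]
    if len(v): xs.append((250-u/1.5,650-v.min()/1.5,650-v.max()/1.5))
xs=np.array(xs)
for k in(1,2): f=np.polyfit(xs[:,0],xs[:,k],1);print("fence x=",f,np.abs(np.polyval(f,xs[:,0])-xs[:,k]).max())
for v in range(120,290,6):
    u=np.where(m[v,60:150])[0]+60
    if len(u): ys.append((650-v/1.5,250-u.min()/1.5,250-u.max()/1.5))
ys=np.array(ys)
for k in(1,2): f=np.polyfit(ys[:,0],ys[:,k],1);print("stop y=",f,np.abs(np.polyval(f,ys[:,0])-ys[:,k]).max())
E
```

```text
clock: 3.35
tcp_pos: [0.5448, 0.0581, 0.0402]
orientation: [-0.001, 0.664, 0.748, -0.001]
ft_force: [-0.4, -0.3, 0.6]
opening: 0.0828
finger_force: 0.0
clock: 3.6
tcp_pos: [0.5467, 0.0587, 0.0424]
orientation: [0.002, 0.664, 0.748, 0.001]
ft_force: [2.8, 0.1, 2.0]
opening: 0.0632
finger_force: 0.9
3.6 [0.5467 0.0587 0.0424] [0.0018 0.6635 0.7481 0.0015] [-0.032  0.596  1.68  -0.     0.861 -0.152] 0.06323648861817278 [2.8 0.1 2. ]
[[15, 148, 189], [11, 187, 131], [11, 187, 128], [13, 179, 141], [11, 188, 136], [11, 186, 133]] [ 14 151 118] [ 12 184  83]
fence x= [  2.24358974 291.66666667] 1.1368683772161603e-13
fence x= [  2.23846154 291.        ] 2.2737367544323206e-13
stop y= [  0.1588186 100.9155284] 2.642463455547471
stop y= [ 0.16504913 96.11490534] 2.963096093937139<stdin>:12: RankWarning: Polyfit may be poorly conditioned
<stdin>:12: RankWarning: Polyfit may be poorly conditioned
```

```bash
python3 -m pendant '[[0,0,0,0,0,0,0.6],[0,0,0,0,0,0,0.6],[0,0,0,0,0,0,0.6],[0,0,-0.03,0,0,0,0.6],[0,0,-0.06,0,0,0,0.6],[0,0,-0.075,0,0,0,0.6],[-0.025,-0.02,-0.075,0,0,0,0.6],[-0.05,-0.042,-0.075,0,0,0,0.6],[-0.075,-0.063,-0.075,0,0,0,0.6],[-0.1,-0.084,-0.075,0,0,0,0.6]]' 20
python3 -m pendant '[[-0.025,-0.02,0,0,0,0,0.6],[-0.043,-0.036,0,0,0,0,0.6],[-0.043,-0.036,0.025,0,0,0,0.6],[-0.043,-0.036,0.05,0,0,0,0.6],[-0.043,-0.036,0.065,0,0,0,0.6],[-0.043,-0.036,0.071,0,0,0,0.6],[-0.043,-0.036,0.074,0,0,0,0.6]]'
python3 -c "
from h import *
st()"
```

```text
clock: 4.43
tcp_pos: [0.4723, -0.0511, 0.1157]
orientation: [0.0, 0.663, 0.749, -0.0]
ft_force: [0.3, -0.4, -2.3]
opening: 0.0599
finger_force: 20.0
clock: 5.02
tcp_pos: [0.4425, -0.0972, 0.0408]
orientation: [-0.001, 0.663, 0.748, -0.0]
ft_force: [0.2, 0.1, -2.0]
opening: 0.0596
finger_force: 20.0
5.0167 [ 0.4425 -0.0972  0.0408] [-9.000e-04  6.634e-01  7.483e-01 -4.000e-04] [-0.386  0.472  1.944 -0.     0.727 -0.506] 0.059590997591949864 [ 0.2  0.1 -2. ]
```

```bash
python3 -m pendant '[[0,0,0.003,0,0,0,0.6],[0,0,0.006,0,0,0,0.6]]'
python3 -m pendant '[[0,0,0.001,0,0,0,0.6]]'
python3 -m pendant '[[0,0,0.001,0,0,0,0.6],[0,0,0.002,0,0,0,0.6]]'
```

```text
clock: 5.18
tcp_pos: [0.4438, -0.0975, 0.036]
orientation: [0.001, 0.663, 0.748, 0.0]
ft_force: [-0.5, -0.2, -1.9]
opening: 0.0597
finger_force: 20.0
clock: 5.27
tcp_pos: [0.4435, -0.0974, 0.0348]
orientation: [0.001, 0.663, 0.748, 0.0]
ft_force: [0.1, -0.9, -2.1]
opening: 0.0598
finger_force: 20.0
clock: 5.43
tcp_pos: [0.4435, -0.0975, 0.0342]
orientation: [0.001, 0.663, 0.748, 0.0]
ft_force: [-7.1, 2.3, 31.2]
opening: 0.0598
finger_force: 20.0
```

```bash
python3 -m pendant '[[0,0,-0.002,0,0,0,0.6],[0,0,-0.002,0,0,0,0.3],[0,0,-0.002,0,0,0,0],[0,0,-0.002,0,0,0,0],[0,0,-0.002,0,0,0,0],[0,0,-0.03,0,0,0,0],[0,0,-0.07,0,0,0,0],[0,0,-0.11,0,0,0,0],[0,0,-0.13,0,0,0,0]]'
python3 -m pendant '[[0.007,0.012,0,0,0,0.12,0],[0.014,0.024,0,0,0,0.24,0],[0.021,0.036,0,0,0,0.36,0],[0.028,0.048,0,0,0,0.48,0],[0.033,0.06,0,0,0,0.6,0],[0.038,0.072,0,0,0,0.72,0],[0.043,0.084,0,0,0,0.84,0],[0.05,0.096,0,0,0,0.96,0],[0.057,0.103,0,0,0,1.08,0],[0.057,0.103,0,0,0,1.2,0]]'
python3 -m pendant '[[0,0,0,0,0,0.125,0],[0,0,0,0,0,0.25,0],[0,0,0,0,0,0.25,0]]'
python3 - <<'E'
from h import *
st();p=viewer.read_camera("wrist");np.save("w2.npy",p,allow_pickle=True)
boxes(p,"block_1",.043);boxes(p,"tack_jar",.064)
cv2.imwrite("pics/r2.png",rectify(p,.4,.65,-.2,.25,.043))
E
```

```text
clock: 6.18
tcp_pos: [0.4445, -0.0979, 0.1664]
orientation: [0.002, 0.663, 0.748, 0.001]
ft_force: [0.8, -0.2, 0.4]
opening: 0.0917
finger_force: 0.0
clock: 7.02
tcp_pos: [0.5395, -0.0273, 0.162]
orientation: [-0.0, 0.971, 0.241, 0.0]
ft_force: [-0.0, 0.5, -0.4]
opening: 0.0921
finger_force: 0.0
clock: 7.27
tcp_pos: [0.5384, -0.0284, 0.1621]
orientation: [-0.0, 0.993, 0.118, -0.0]
ft_force: [-0.6, 0.9, 0.8]
opening: 0.0917
finger_force: 0.0
7.2667 [ 0.5384 -0.0284  0.1621] [-0.000e+00  9.930e-01  1.179e-01 -3.000e-04] [-0.195  0.428  1.582 -0.     1.133  1.14 ] 0.09171302706442237 [-0.6  0.9  0.8]
block_1 0.8 c 540.0 -29.2 wh [110.7  59.7] ang 15.0
block_1 0.67 c 641.0 -233.4 wh [106.7  79.3] ang 8.2
block_1 0.64 c 518.3 134.0 wh [112.3  73.6] ang 5.4
tack_jar 0.9 c 455.5 -95.2 wh [29.7 59.2] ang 13.6
tack_jar 0.72 c 593.3 -136.9 wh [56.9 76.6] ang 0.7
```

View pics/r2.png

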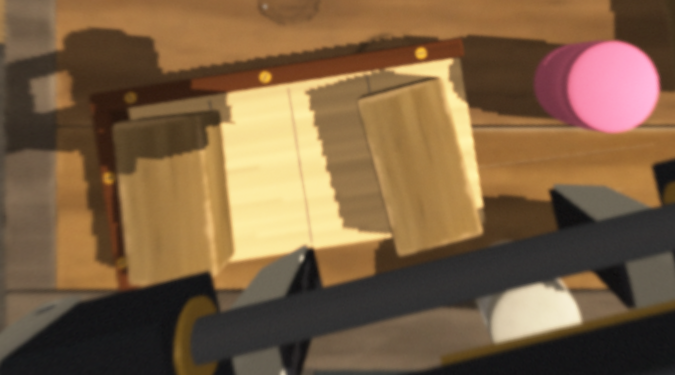

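Block_2 is at (540,-29) at 15°, and the jar stands upright at about (535,310). Next: grasp block_2.

```bash
python3 -m pendant '[[0.001,0.001,0.04,0,0,-0.026,0],[0.001,0.001,0.08,0,0,-0.026,0],[0.001,0.001,0.115,0,0,-0.026,0],[0.001,0.001,0.138,0,0,-0.026,0],[0.001,0.001,0.147,0,0,-0.026,0],[0.001,0.001,0.147,0,0,-0.026,0.4],[0.001,0.001,0.147,0,0,-0.026,0.5],[0.001,0.001,0.147,0,0,-0.026,0.5],[0.001,0.001,0.147,0,0,-0.026,0.5],[0.001,0.001,0.147,0,0,-0.026,0.5]]' 25
python3 -m pendant '[[0,0,0,0,0,0,0.5],[0,0,0,0,0,0,0.5],[0,0,-0.006,0,0,0,0.5],[0,0,-0.012,0,0,0,0.5]]'
python3 -c "
from h import *
st()"
```

```text
clock: 8.25
tcp_pos: [0.5407, -0.0294, 0.017]
orientation: [0.001, 0.991, 0.133, 0.001]
ft_force: [1.0, 0.0, 0.8]
opening: 0.0633
finger_force: 0.0
clock: 8.58
tcp_pos: [0.5394, -0.0292, 0.0278]
orientation: [-0.0, 0.991, 0.133, -0.0]
ft_force: [-1.1, -0.2, -1.0]
opening: 0.0595
finger_force: 25.0
8.5833 [ 0.5394 -0.0292  0.0278] [-0.000e+00  9.911e-01  1.331e-01 -4.000e-04] [-0.196  0.607  1.713 -0.     0.822  1.108] 0.059457946325603056 [-1.1 -0.2 -1. ]
```

```bash
python3 -m pendant '[[0.005,-0.019,0,0,0,0.03,0.5],[0.01,-0.038,0,0,0,0.06,0.5],[0.015,-0.057,0,0,0,0.09,0.5],[0.019,-0.076,0,0,0,0.114,0.5],[0.019,-0.076,0.006,0,0,0.114,0.5],[0.019,-0.076,0.012,0,0,0.114,0.5],[0.019,-0.076,0.012,0,0,0.114,0.22],[0.019,-0.076,0.012,0,0,0.114,0.22],[0.019,-0.076,0.012,0,0,0.114,0.22]]'
python3 -m pendant '[[0,0,-0.03,0,0,0,0.22],[0,0,-0.065,0,0,0,0.22],[0,0.01,-0.09,0,0,-0.12,0.3],[0,0.02,-0.09,0,0,-0.24,0.4],[0,0.03,-0.09,0,0,-0.36,0.56],[0,0.04,-0.09,0,0,-0.48,0.56],[0,0.05,-0.09,0,0,-0.6,0.56],[0,0.05,-0.09,0,0,-0.72,0.56],[0,0.05,-0.09,0,0,-0.84,0.56],[0,0.05,-0.09,0,0,-0.96,0.56]]'
python3 -m pendant '[[0,0,0,0,0,-0.12,0.56],[0,0,0,0,0,-0.24,0.56],[0,0,0,0,0,-0.36,0.56],[0,0,0,0,0,-0.48,0.56],[0,0,0,0,0,-0.6,0.56],[0,0,0,0,0,-0.61,0.56]]'
python3 - <<'E'
from h import *
st();p=viewer.read_camera("wrist");np.save("w3.npy",p,allow_pickle=True)
boxes(p,"block_1",.043);p=viewer.read_camera("top")
for r in nets.find_in("block_1",p)[:3]: print(np.round(r["location"],3),r["confidence"])
E
```

```text
clock: 9.33
tcp_pos: [0.5381, 0.0482, 0.0154]
orientation: [0.0, 0.997, 0.076, -0.0]
ft_force: [-0.4, -0.0, 0.2]
opening: 0.0709
finger_force: 0.0
clock: 10.17
tcp_pos: [0.5456, -0.0014, 0.1055]
orientation: [0.0, 0.848, 0.53, -0.0]
ft_force: [0.5, -0.4, -0.4]
opening: 0.0406
finger_force: 0.0
clock: 10.67
tcp_pos: [0.5456, -0.0011, 0.1055]
orientation: [0.0, 0.65, 0.76, -0.0]
ft_force: [-0.0, -0.9, -0.1]
opening: 0.0405
finger_force: 0.0
10.6667 [ 0.5456 -0.0011  0.1055] [ 1.0e-04  6.5e-01  7.6e-01 -1.0e-04] [-0.142  0.504  1.632 -0.     1.006 -0.298] 0.04050358949255221 [-0.  -0.9 -0.1]
block_1 0.9 c 536.6 50.0 wh [108.8  59.9] ang 8.8
block_1 0.67 c 518.1 130.0 wh [110.1  53.3] ang 8.3
block_1 0.2 c 540.1 62.1 wh [126.7 197.7] ang 8.7
[ 0.636 -0.248  0.036] 0.92
[0.54  0.136 0.041] 0.84
[0.511 0.068 0.048] 0.45
```

```bash
python3 -m pendant '[[0,0,0.04,0,0,0,0.56],[0,0,0.075,0,0,0,0.56],[0,0,0.089,0,0,0,0.56],[0.008,0,0.089,0,0,0,0.56],[0.014,0,0.089,0,0,0,0.56],[0.02,0,0.089,0,0,0,0.56],[0.026,0,0.089,0,0,0,0.56],[0.032,0,0.089,0,0,0,0.56],[0.038,0,0.089,0,0,0,0.56]]' 30
python3 -m pendant '[[0.003,0,0,0,0,0,0.56],[0.005,0,0,0,0,0,0.56]]'
python3 -m pendant '[[0.002,0,0,0,0,0,0.56],[0.004,0,0,0,0,0,0.56]]'
```

```text
clock: 11.62
tcp_pos: [0.5407, 0.0378, 0.0177]
orientation: [0.001, 0.651, 0.759, 0.001]
ft_force: [0.9, -1.3, 1.0]
opening: 0.0401
finger_force: 0.8
clock: 11.78
tcp_pos: [0.5397, 0.0425, 0.0172]
orientation: [0.001, 0.651, 0.759, 0.0]
ft_force: [0.9, -3.0, 1.9]
opening: 0.0403
finger_force: 1.4
clock: 11.95
tcp_pos: [0.539, 0.0459, 0.0168]
orientation: [0.001, 0.651, 0.759, 0.0]
ft_force: [0.6, -4.3, 2.4]
opening: 0.0405
finger_force: 2.0
```

```bash
python3 -m pendant '[[0.002,0,0,0,0,0,0.56],[0.003,0,0,0,0,0,0.56]]'
```

```text
clock: 12.12
tcp_pos: [0.5383, 0.0487, 0.0166]
orientation: [0.001, 0.651, 0.759, -0.0]
ft_force: [1.2, -9.7, 4.0]
opening: 0.0404
finger_force: 5.3
```

```bash
python3 -m pendant '[[0.001,0,0,0,0,0,0.56],[0.002,0,0,0,0,0,0.56]]'
python3 -m pendant '[[0.001,0,0,0,0,0,0.56],[0.001,0,0,0,0,0,0.56]]'
```

```text
clock: 12.28
tcp_pos: [0.5383, 0.0487, 0.0166]
orientation: [0.001, 0.651, 0.759, -0.001]
ft_force: [0.9, -20.4, 3.2]
opening: 0.0401
finger_force: 9.8
clock: 12.45
tcp_pos: [0.5383, 0.0487, 0.0166]
orientation: [0.002, 0.651, 0.759, -0.001]
ft_force: [0.8, -19.9, 3.3]
opening: 0.0403
finger_force: 9.8
```

```bash
python3 -m pendant '[[-0.01,0,0,0,0,0,0.56],[-0.01,0,-0.04,0,0,0,0.56],[-0.01,0,-0.08,0,0,0.06,0.46],[0,-0.02,-0.12,0,0,0.18,0.46],[0.01,-0.04,-0.14,0,0,0.3,0.46],[0.03,-0.06,-0.14,0,0,0.42,0.46],[0.05,-0.075,-0.14,0,0,0.54,0.46],[0.07,-0.086,-0.14,0,0,0.66,0.46],[0.07,-0.086,-0.14,0,0,0.78,0.46],[0.07,-0.086,-0.14,0,0,0.9,0.46]]'
python3 -m pendant '[[0,0,0,0,0,0.12,0.46],[0,0,0,0,0,0.24,0.46],[0,0,0,0,0,0.36,0.46],[0,0,0,0,0,0.48,0.46],[0,0,0,0,0,0.6,0.46],[0,0,0,0,0,0.67,0.46],[0,0,0,0,0,0.67,0.46]]'
python3 - <<'E'
from h import *
st();p=viewer.read_camera("wrist");np.save("w4.npy",p,allow_pickle=True)
boxes(p,"block_1",.043)
cv2.imwrite("pics/r4.png",rectify(p,.4,.65,-.1,.25,.043,2000))
E
```

```text
clock: 13.28
tcp_pos: [0.4404, 0.1095, 0.1562]
orientation: [-0.001, 0.917, 0.398, -0.001]
ft_force: [0.4, 1.0, 0.9]
opening: 0.0491
finger_force: 0.0
clock: 13.87
tcp_pos: [0.4413, 0.1085, 0.1559]
orientation: [-0.0, 0.997, 0.075, -0.001]
ft_force: [0.7, -0.1, 0.6]
opening: 0.0493
finger_force: 0.0
13.8667 [0.4413 0.1085 0.1559] [-3.000e-04  9.972e-01  7.510e-02 -9.000e-04] [7.200e-02 2.920e-01 1.814e+00 1.000e-03 1.037e+00 1.492e+00] 0.049316093283816066 [ 0.7 -0.1  0.6]
block_1 0.64 c 532.4 89.2 wh [110.   60.2] ang 8.6
block_1 0.3 c 450.7 -94.1 wh [91.6 53.9] ang 72.8
```

View pics/r4.png

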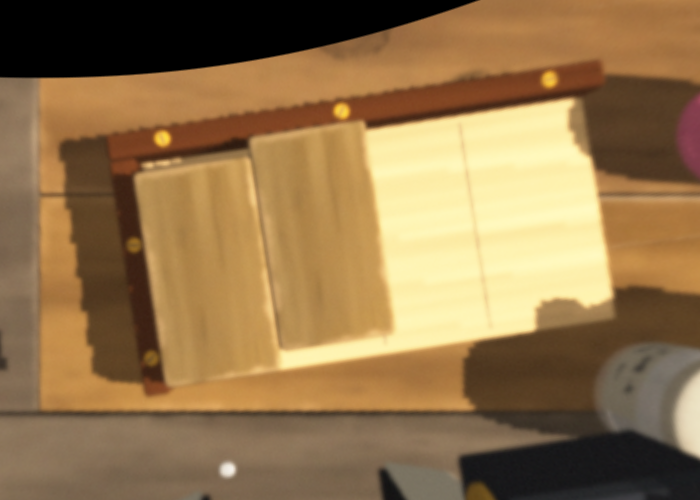

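The two blocks are tight at the stop. Block_1 (left) is about 10 mm off the fence and block_2 about 2 mm. Now I push both toward the fence.

```bash
python3 -m pendant '[[0,0,0.04,0,0,0,0.46],[0,0,0.08,0,0,0,0.46],[0,0,0.115,0,0,0,0.46],[0,0,0.135,0,0,0,0.46],[0,0,0.139,0,0,0,0.46],[0.005,0,0.139,0,0,0,0.46],[0.01,0,0.139,0,0,0,0.46],[0.014,0,0.139,0,0,0,0.46],[0.018,0,0.139,0,0,0,0.46]]' 30
python3 -m pendant '[[0.002,0,0,0,0,0,0.46],[0.004,0,0,0,0,0,0.46]]'
python3 -m pendant '[[0.001,0,0,0,0,0,0.46],[0.002,0,0,0,0,0,0.46]]'
```

```text
clock: 14.72
tcp_pos: [0.4611, 0.1111, 0.0188]
orientation: [0.0, 0.997, 0.077, 0.001]
ft_force: [-2.5, -1.1, 2.2]
opening: 0.0495
finger_force: 1.3
clock: 14.88
tcp_pos: [0.4636, 0.1116, 0.0181]
orientation: [0.0, 0.997, 0.076, -0.0]
ft_force: [-4.9, 0.2, 2.8]
opening: 0.0498
finger_force: 2.1
clock: 15.05
tcp_pos: [0.4636, 0.1117, 0.0176]
orientation: [0.0, 0.997, 0.076, -0.002]
ft_force: [-11.4, -2.1, 8.2]
opening: 0.0496
finger_force: 5.4
```

```bash
python3 -m pendant '[[0.001,0,0,0,0,0,0.46],[0.002,0,0,0,0,0,0.46]]'
python3 -m pendant '[[0.001,0,0,0,0,0,0.46],[0.001,0,0,0,0,0,0.46]]'
python3 -m pendant '[[-0.012,0,0,0,0,0,0.46],[-0.02,0,0,0,0,0,0.46],[-0.02,0,-0.04,0,0,0,0.46],[-0.02,0,-0.08,0,0,0,0.46],[-0.02,0,-0.12,0,0,0,0.46],[-0.02,0,-0.14,0,0,0,0.46]]'
python3 - <<'E'
from h import *
st();p=viewer.read_camera("wrist");np.save("w5.npy",p,allow_pickle=True)
boxes(p,"block_1",.043)
cv2.imwrite("pics/r5.png",rectify(p,.43,.63,-.0,.2,.043,3000))
E
```

```text
clock: 15.22
tcp_pos: [0.4635, 0.1117, 0.0173]
orientation: [0.0, 0.997, 0.076, -0.004]
ft_force: [-16.7, -4.3, 12.0]
opening: 0.0498
finger_force: 8.3
clock: 15.38
tcp_pos: [0.4635, 0.1118, 0.0171]
orientation: [0.0, 0.997, 0.076, -0.005]
ft_force: [-17.1, -3.4, 12.0]
opening: 0.0495
finger_force: 8.5
clock: 15.88
tcp_pos: [0.4511, 0.1095, 0.1622]
orientation: [0.0, 0.997, 0.076, 0.004]
ft_force: [1.6, 0.5, -0.4]
opening: 0.0496
finger_force: 0.0
15.8833 [0.4511 0.1095 0.1622] [0.     0.9971 0.0764 0.004 ] [0.073 0.296 1.788 0.    1.05  1.491] 0.049580156083764836 [ 1.6  0.5 -0.4]
block_1 0.84 c 525.5 148.1 wh [110.1  60.8] ang 8.0
block_1 0.83 c 534.4 89.3 wh [108.1  59.4] ang 8.7
```

View pics/r5.png

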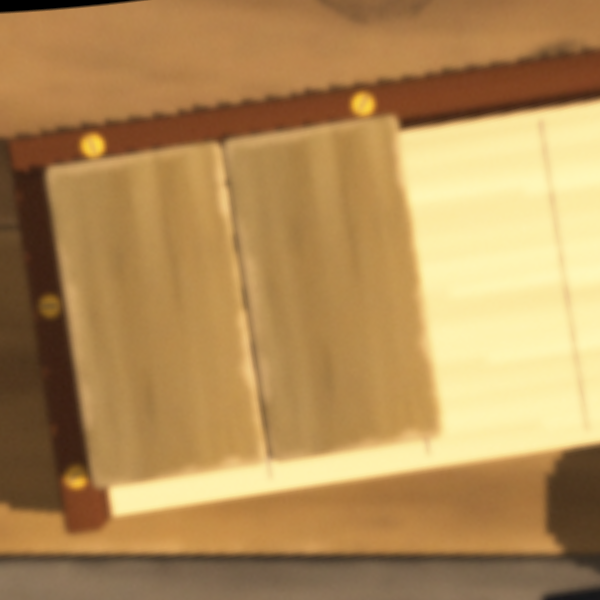

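Both blocks now sit flush with the fence and the stop, with their seam at about (245,310). On to block_3.

```bash
python3 -m pendant '[[0.01,0.035,-0.03,0,0,0,0.3],[0.02,0.07,-0.06,0,0,0,0],[0.03,0.105,-0.09,0,0,0,0],[0.04,0.14,-0.09,0,0,0,0],[0.05,0.175,-0.09,0,0,0,0],[0.065,0.215,-0.09,0,0,0,0],[0.077,0.254,-0.09,0,0,0,0],[0.09,0.292,-0.09,0,0,0,0],[0.1,0.329,-0.09,0,0,0,0],[0.1,0.329,-0.09,0,0,0,0]]'
python3 -m pendant '[[0,0,0,0,0,0,0]]'
python3 - <<'E'
from h import *
st();p=viewer.read_camera("wrist");np.save("w6.npy",p,allow_pickle=True)
boxes(p,"block_1",.035);boxes(p,"vice",.12)
cv2.imwrite("pics/r6.png",rectify(p,.4,.8,-.5,-.0,.035,1500))
E
```

```text
clock: 16.82
tcp_pos: [0.5991, -0.2075, 0.2443]
orientation: [0.001, 0.997, 0.074, -0.001]
ft_force: [-1.5, 1.2, -1.0]
opening: 0.0915
finger_force: 0.0
clock: 16.9
tcp_pos: [0.5978, -0.2027, 0.2448]
orientation: [-0.001, 0.997, 0.075, -0.001]
ft_force: [-0.3, 1.1, 0.5]
opening: 0.0917
finger_force: 0.0
16.9 [ 0.5978 -0.2027  0.2448] [-7.000e-04  9.972e-01  7.480e-02 -1.100e-03] [-0.448  0.533  1.169 -0.     1.442  0.973] 0.09172069668040307 [-0.3  1.1  0.5]
block_1 0.88 c 643.6 -250.3 wh [108.8  62.2] ang 8.2
block_1 0.61 c 524.6 153.8 wh [111.6  64.8] ang 9.1
block_1 0.58 c 537.2 83.9 wh [105.7  84. ] ang 8.7
```

View pics/r6.png

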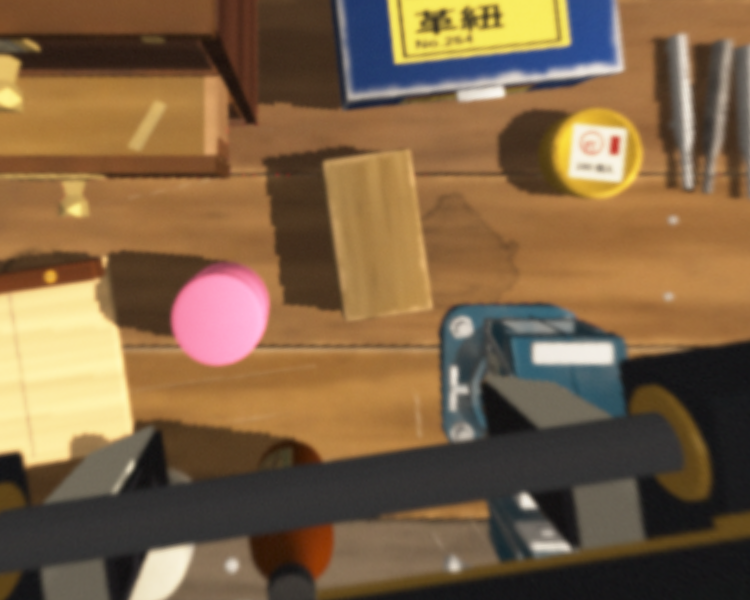

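Block_3 is at about (380,235), roughly (0.643, -0.251) at 8°. The drawer's knob side is at (75,195) and its corner at (228,170); the vice foot's corner is at (443,305). I'm gripping 13 mm toward the robot to keep the gripper body clear of the drawer.

```bash
python3 -m pendant '[[0.012,0.027,0.02,0,0,0.01,0],[0.024,0.054,0.04,0,0,0.01,0],[0.024,0.054,0.08,0,0,0.01,0],[0.024,0.054,0.12,0,0,0.01,0],[0.024,0.054,0.16,0,0,0.01,0],[0.024,0.054,0.19,0,0,0.01,0],[0.024,0.054,0.215,0,0,0.01,0],[0.024,0.054,0.23,0,0,0.01,0],[0.024,0.054,0.235,0,0,0.01,0],[0.024,0.054,0.235,0,0,0.01,0.5]]' 25
python3 -m pendant '[[0,0,0,0,0,0,0.5],[0,0,0,0,0,0,0.5],[0,0,0,0,0,0,0.5],[0,0,0,0,0,0,0.5],[0,0,0,0,0,0,0.5],[0,0,0,0,0,0,0.5],[0,0,-0.02,0,0,0,0.5],[0,0,-0.05,0,0,0,0.5],[0,0,-0.08,0,0,0,0.5]]'
python3 -c "
from h import *
st()"
```

```text
clock: 17.88
tcp_pos: [0.6292, -0.2488, 0.0115]
orientation: [-0.001, 0.997, 0.072, -0.001]
ft_force: [-1.1, -0.6, 0.8]
opening: 0.0888
finger_force: 0.0
clock: 18.63
tcp_pos: [0.6285, -0.2497, 0.0917]
orientation: [-0.001, 0.997, 0.071, -0.002]
ft_force: [0.4, -0.3, -1.8]
opening: 0.06
finger_force: 25.0
18.6333 [ 0.6285 -0.2497  0.0917] [-0.0012  0.9975  0.0713 -0.0018] [-0.491  0.737  1.225  0.     1.183  0.937] 0.059997262170654896 [ 0.4 -0.3 -1.8]
```

```bash
python3 -m pendant '[[-0.008,-0.03,-0.02,0,0,0,0.5],[-0.016,-0.06,-0.03,0,0,0,0.5],[-0.024,-0.095,-0.03,0,0,0,0.5],[-0.032,-0.13,-0.03,0,0,0,0.5],[-0.04,-0.165,-0.03,0,0,0,0.5],[-0.049,-0.2,-0.03,0,0,-0.009,0.5],[-0.057,-0.232,-0.03,0,0,-0.009,0.5],[-0.063,-0.257,-0.02,0,0,-0.009,0.5],[-0.063,-0.257,0.015,0,0,-0.009,0.5],[-0.063,-0.257,0.045,0,0,-0.009,0.5]]'
python3 -m pendant '[[0,0,0.015,0,0,0,0.5],[0,0,0.023,0,0,0,0.5],[0,0,0.024,0,0,0,0.5]]'
python3 -c "
from h import *
st()"
```

```text
clock: 19.47
tcp_pos: [0.5306, -0.0032, 0.0474]
orientation: [0.0, 0.997, 0.077, 0.001]
ft_force: [-0.7, -0.8, -2.7]
opening: 0.0601
finger_force: 25.0
clock: 19.72
tcp_pos: [0.5299, -0.0047, 0.0222]
orientation: [-0.0, 0.997, 0.076, -0.001]
ft_force: [-1.1, 0.4, -1.9]
opening: 0.0599
finger_force: 25.0
19.7167 [ 0.5299 -0.0047  0.0222] [-4.000e-04  9.971e-01  7.580e-02 -1.400e-03] [-0.154  0.604  1.745  0.     0.796  1.265] 0.05987687457534176 [-1.1  0.4 -1.9]
```

```bash
python3 -m pendant '[[0,0,0.002,0,0,0,0.5],[0,0,0.0025,0,0,0,0.4],[0,0,0.0025,0,0,0,0.22],[0,0,0.0025,0,0,0,0.22],[0,0,-0.03,0,0,0,0.22],[0,0,-0.065,0,0,0,0.22],[0.004,0.015,-0.09,0,0,-0.12,0.4],[0.008,0.03,-0.09,0,0,-0.24,0.56],[0.014,0.045,-0.09,0,0,-0.36,0.56],[0.014,0.051,-0.09,0,0,-0.48,0.56]]'
python3 -m pendant '[[0,0,0,0,0,-0.12,0.56],[0,0,0,0,0,-0.24,0.56],[0,0,0,0,0,-0.36,0.56],[0,0,0,0,0,-0.48,0.56],[0,0,0,0,0,-0.6,0.56],[0,0,0,0,0,-0.72,0.56],[0,0,0,0,0,-0.84,0.56],[0,0,0,0,0,-0.96,0.56],[0,0,0,0,0,-1.08,0.56],[0,0,0,0,0,-1.09,0.56]]'
python3 - <<'E'
from h import *
st();p=viewer.read_camera("wrist");np.save("w7.npy",p,allow_pickle=True)
boxes(p,"block_1",.043)
E
```

```text
clock: 20.55
tcp_pos: [0.5543, -0.0551, 0.1152]
orientation: [0.001, 0.95, 0.313, 0.002]
ft_force: [-0.4, -0.4, -0.1]
opening: 0.0496
finger_force: 0.0
clock: 21.38
tcp_pos: [0.5527, -0.0534, 0.1142]
orientation: [0.001, 0.65, 0.76, 0.0]
ft_force: [-0.6, -0.9, 0.2]
opening: 0.0403
finger_force: 0.0
21.3833 [ 0.5527 -0.0534  0.1142] [7.000e-04 6.501e-01 7.598e-01 3.000e-04] [-0.234  0.508  1.596 -0.     1.036 -0.39 ] 0.04027594982636096 [-0.6 -0.9  0.2]
block_1 0.84 c 535.6 81.1 wh [109.7  56.6] ang 9.3
block_1 0.79 c 544.1 -3.3 wh [109.   59.4] ang 8.3
```

```bash
python3 -m pendant '[[0,0,0.04,0,0,0,0.56],[0,0,0.08,0,0,0,0.56],[0,0,0.098,0,0,0,0.56],[0.008,0,0.098,0,0,0,0.56],[0.014,0,0.098,0,0,0,0.56],[0.02,0,0.098,0,0,0,0.56],[0.026,0,0.098,0,0,0,0.56],[0.032,0,0.098,0,0,0,0.56],[0.038,0,0.098,0,0,0,0.56]]' 30
python3 -m pendant '[[0.002,0,0,0,0,0,0.56],[0.004,0,0,0,0,0,0.56]]'
python3 -m pendant '[[0.001,0,0,0,0,0,0.56],[0.002,0,0,0,0,0,0.56]]'
```

```text
clock: 22.23
tcp_pos: [0.5477, -0.0152, 0.017]
orientation: [0.002, 0.652, 0.758, 0.001]
ft_force: [-0.1, -1.6, 2.7]
opening: 0.0406
finger_force: 1.1
clock: 22.4
tcp_pos: [0.5466, -0.0114, 0.0162]
orientation: [0.001, 0.652, 0.759, 0.0]
ft_force: [0.2, -2.3, 1.6]
opening: 0.0405
finger_force: 1.0
clock: 22.57
tcp_pos: [0.5464, -0.0108, 0.016]
orientation: [0.001, 0.652, 0.759, -0.0]
ft_force: [-0.3, -10.9, 4.8]
opening: 0.0405
finger_force: 5.2
```

```bash
python3 -m pendant '[[0.001,0,0,0,0,0,0.56],[0.002,0,0,0,0,0,0.56]]'
python3 -m pendant '[[-0.01,0,0,0,0,0,0.56],[-0.01,0,-0.04,0,0,0,0.56],[-0.01,0,-0.08,0,0,0.06,0.46],[0,-0.02,-0.12,0,0,0.18,0.46],[0.01,-0.04,-0.13,0,0,0.3,0.46],[0.03,-0.06,-0.13,0,0,0.42,0.46],[0.05,-0.075,-0.13,0,0,0.54,0.46],[0.07,-0.083,-0.13,0,0,0.66,0.46],[0.07,-0.083,-0.13,0,0,0.78,0.46],[0.07,-0.083,-0.13,0,0,0.9,0.46]]'
python3 -m pendant '[[0,0,0,0,0,0.12,0.46],[0,0,0,0,0,0.24,0.46],[0,0,0,0,0,0.36,0.46],[0,0,0,0,0,0.48,0.46],[0,0,0,0,0,0.6,0.46],[0,0,0,0,0,0.67,0.46],[0,0,0,0,0,0.67,0.46]]'
python3 - <<'E'
from h import *
s=st();d=np.array(s["tcp_pos"][:2])-[.5366,.0684];c,n=np.cos(.152),np.sin(.152);print("jig",d@[c,n],d@[-n,c])
E
```

```text
clock: 22.73
tcp_pos: [0.5464, -0.0107, 0.016]
orientation: [0.002, 0.652, 0.759, -0.001]
ft_force: [-0.4, -20.8, 3.8]
opening: 0.0406
finger_force: 9.9
clock: 23.57
tcp_pos: [0.4518, 0.05, 0.1454]
orientation: [-0.0, 0.918, 0.397, -0.0]
ft_force: [0.8, -0.8, -0.2]
opening: 0.0497
finger_force: 0.0
clock: 24.15
tcp_pos: [0.4525, 0.049, 0.1451]
orientation: [-0.0, 0.997, 0.074, -0.001]
ft_force: [0.5, 1.0, -0.6]
opening: 0.0495
finger_force: 0.0
24.15 [0.4525 0.049  0.1451] [-3.000e-04  9.972e-01  7.440e-02 -5.000e-04] [-6.100e-02  3.070e-01  1.828e+00  1.000e-03  1.008e+00  1.360e+00] 0.049529162746932635 [ 0.5  1.  -0.6]
jig -0.08606020784588247 -0.00642484400925612
```

Lower and push to the fence, with contact expected around a 20 mm advance.

```bash
python3 -m pendant '[[0,0.002,0.04,0,0,0,0.46],[0,0.002,0.08,0,0,0,0.46],[0,0.002,0.115,0,0,0,0.46],[0,0.002,0.128,0,0,0,0.46],[0.006,0.002,0.128,0,0,0,0.46],[0.011,0.002,0.128,0,0,0,0.46],[0.015,0.002,0.128,0,0,0,0.46],[0.018,0.002,0.128,0,0,0,0.46]]' 30
python3 -m pendant '[[0.002,0,0,0,0,0,0.46],[0.003,0,0,0,0,0,0.46]]'
python3 -m pendant '[[0.001,0,0,0,0,0,0.46],[0.002,0,0,0,0,0,0.46]]'
python3 -m pendant '[[0.001,0,0,0,0,0,0.46],[0.002,0,0,0,0,0,0.46]]'
```

```text
clock: 24.82
tcp_pos: [0.4727, 0.0497, 0.0188]
orientation: [0.0, 0.997, 0.076, 0.001]
ft_force: [-4.0, -2.2, 1.6]
opening: 0.0496
finger_force: 1.5
clock: 24.98
tcp_pos: [0.473, 0.05, 0.0183]
orientation: [0.0, 0.997, 0.076, -0.001]
ft_force: [-6.7, -3.0, 5.9]
opening: 0.0497
finger_force: 4.0
clock: 25.15
tcp_pos: [0.473, 0.0502, 0.0181]
orientation: [0.0, 0.997, 0.076, -0.003]
ft_force: [-13.4, -5.1, 10.7]
opening: 0.0497
finger_force: 7.0
clock: 25.32
tcp_pos: [0.4729, 0.0503, 0.0179]
orientation: [0.0, 0.997, 0.076, -0.005]
ft_force: [-19.7, -7.3, 17.2]
opening: 0.05
finger_force: 10.5
```

```bash
python3 -m pendant '[[-0.012,0,0,0,0,0,0.46],[-0.022,0,0,0,0,0,0.46],[-0.022,0,-0.04,0,0,0,0.46],[-0.022,0,-0.08,0,0,0,0.46],[-0.022,0,-0.12,0,0,0,0.46],[-0.022,0,-0.15,0,0,0,0.46]]'
python3 - <<'E'
from h import *
st();p=viewer.read_camera("wrist");np.save("w8.npy",p,allow_pickle=True)
boxes(p,"block_1",.043)
cv2.imwrite("pics/r8.png",rectify(p,.44,.63,-.06,.2,.043,3000))
E
```

```text
clock: 25.82
tcp_pos: [0.4571, 0.0475, 0.1717]
orientation: [0.0, 0.997, 0.076, 0.003]
ft_force: [0.7, -0.6, 0.5]
opening: 0.0496
finger_force: 0.0
25.8167 [0.4571 0.0475 0.1717] [3.000e-04 9.971e-01 7.610e-02 2.600e-03] [-0.064  0.277  1.784  0.     1.075  1.355] 0.04957594368571674 [ 0.7 -0.6  0.5]
block_1 0.93 c 543.6 29.7 wh [109.9  61. ] ang 8.7
block_1 0.86 c 534.3 88.6 wh [109.   60.7] ang 9.2
block_1 0.56 c 525.1 147.0 wh [110.1  60.8] ang 8.1
```

View pics/r8.png

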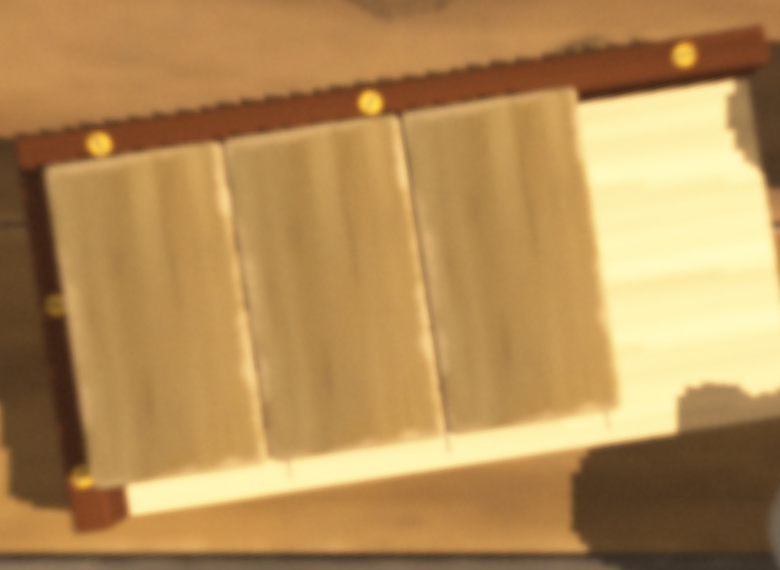

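The row looks tight and flush, with seams at about (245,310) and (425,290). One last +y squeeze removes any hairline gaps.

```bash
python3 -m pendant '[[0.01,0.012,0,0,0,-0.12,0.56],[0.02,0.024,0,0,0,-0.24,0.56],[0.03,0.036,0,0,0,-0.36,0.56],[0.04,0.048,0,0,0,-0.48,0.56],[0.05,0.06,0,0,0,-0.6,0.56],[0.06,0.07,0,0,0,-0.72,0.56],[0.07,0.08,0,0,0,-0.84,0.56],[0.0795,0.086,0,0,0,-0.96,0.56],[0.0795,0.086,0,0,0,-1.08,0.56],[0.0795,0.086,0,0,0,-1.2,0.56]]' 30
python3 -m pendant '[[0,0,0,0,0,-0.12,0.56],[0,0,0,0,0,-0.24,0.56],[0,0,0,0,0,-0.36,0.56],[0,0,0.01,0,0,-0.375,0.56],[0,0,0.05,0,0,-0.375,0.56],[0,0,0.09,0,0,-0.375,0.56],[0,0,0.13,0,0,-0.375,0.56],[0,0,0.15,0,0,-0.375,0.56],[0,0,0.155,0,0,-0.375,0.56]]'
python3 -m pendant '[[0.005,0,0,0,0,0,0.56],[0.009,0,0,0,0,0,0.56],[0.012,0,0,0,0,0,0.56]]'
python3 -m pendant '[[0.002,0,0,0,0,0,0.56],[0.003,0,0,0,0,0,0.56]]'
```

```text
clock: 26.75
tcp_pos: [0.5481, -0.0259, 0.1672]
orientation: [0.0, 0.778, 0.628, 0.0]
ft_force: [0.3, 0.5, 0.1]
opening: 0.0401
finger_force: 0.0
clock: 27.5
tcp_pos: [0.5441, -0.0249, 0.0082]
orientation: [-0.004, 0.651, 0.759, -0.002]
ft_force: [-13.0, 1.8, 19.3]
opening: 0.0406
finger_force: 9.7
clock: 27.75
tcp_pos: [0.5467, -0.0133, 0.0134]
orientation: [0.001, 0.65, 0.76, 0.001]
ft_force: [0.4, -0.0, 0.5]
opening: 0.0405
finger_force: 0.0
clock: 27.92
tcp_pos: [0.5464, -0.011, 0.0136]
orientation: [0.002, 0.65, 0.76, 0.0]
ft_force: [1.2, -7.0, 1.7]
opening: 0.0401
finger_force: 3.2
```

```bash
python3 -m pendant '[[0.002,0,0,0,0,0,0.56],[0.003,0,0,0,0,0,0.56],[0.003,0,0,0,0,0,0.56]]'
python3 -m pendant '[[-0.008,0,0,0,0,0,0.56],[-0.015,0,0,0,0,0,0.56],[-0.015,0,-0.04,0,0,0,0.56],[-0.015,0,-0.08,0,0,0,0.56],[-0.015,-0.03,-0.12,0,0,0,0.56],[-0.015,-0.06,-0.16,0,0,0,0.56],[-0.015,-0.09,-0.2,0,0,0,0.56],[0.01,-0.09,-0.22,0,0,0,0.56],[0.03,-0.09,-0.22,0,0,0,0.56],[0.03,-0.09,-0.22,0,0,0,0.56]]'
python3 - <<'E'
from h import *
st();p=viewer.read_camera("wrist")
boxes(p,"block_1",.043);boxes(p,"tack_jar",.064)
cv2.imwrite("pics/r9.png",rectify(p,.4,.63,-.17,.2,.043,2100))
p=viewer.read_camera("top")
for t in("tack_jar","carton","glue_bottle","wax_tin"):
    for r in nets.find_in(t,p)[:2]: print(t,np.round(r["location"],3),round(r["confidence"],2))
E
```

```text
clock: 28.17
tcp_pos: [0.5463, -0.0109, 0.0136]
orientation: [0.003, 0.65, 0.76, -0.0]
ft_force: [-0.3, -15.5, 1.2]
opening: 0.0408
finger_force: 7.7
clock: 29.0
tcp_pos: [0.4512, 0.0101, 0.2358]
orientation: [0.002, 0.649, 0.76, 0.002]
ft_force: [0.5, -0.6, -1.5]
opening: 0.0409
finger_force: 0.0
29.0 [0.4512 0.0101 0.2358] [0.0021 0.6494 0.7604 0.0023] [-0.149  0.195  1.702  0.002  1.239 -0.307] 0.04090202333053479 [ 0.5 -0.6 -1.5]
block_1 0.89 c 540.8 30.1 wh [111.5  59.9] ang 8.4
block_1 0.87 c 531.9 88.6 wh [112.1  59.6] ang 8.1
block_1 0.78 c 523.5 146.9 wh [113.7  60.8] ang 8.9
tack_jar 0.68 c 444.5 -63.4 wh [45.2 30.2] ang 9.3
tack_jar 0.19 c 535.4 32.4 wh [105.8  57.5] ang 8.8
tack_jar [ 0.584 -0.144  0.063] 0.69
tack_jar [ 0.439 -0.099  0.061] 0.57
carton [ 0.5   -0.474  0.046] 0.57
glue_bottle [ 0.462 -0.189  0.097] 0.77
wax_tin [ 0.696 -0.397  0.027] 0.59
```

View pics/r9.png

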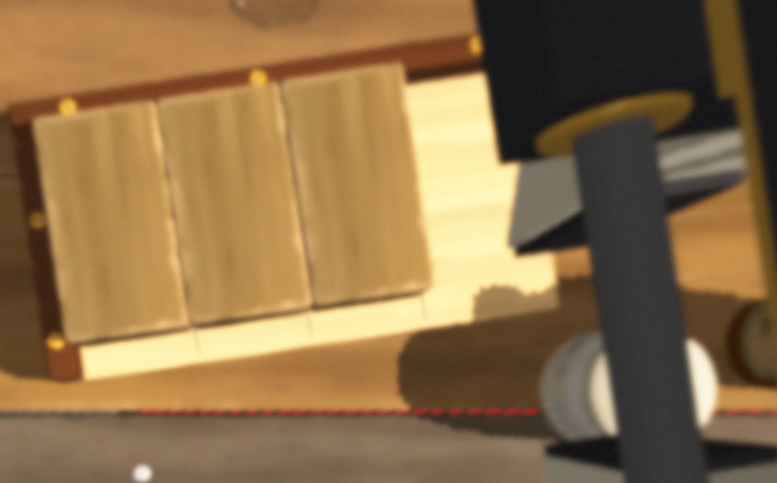

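The three blocks form a tight, flush row. The jar stands upright on the counter at about (630,385), and the bottle, carton and tin haven't moved.

```bash
python3 -c "
from h import *
print(ticket.close_job())"
```

```text
the job is handed in; nothing more can be done
None
```

The jar of tacks stands upright on the counter, and all three blocks lie as a tight row in the jig's corner, flush to the stop and fence in the last camera view; the bottle, carton and tin were not disturbed, and I handed the job in at about 29 s of the 72 s.

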